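# Steady the drying hanger over the warm-air well

## Robot

A 6-joint arm with a two-finger parallel gripper is mounted at the origin on the work surface. World frame = base frame: x ahead of the robot, y to its left, z up, the work surface at z = 0. Lengths are in m, angles in rad, forces in N, time in s.
With the tool pointing down it reaches from about 0.35 to 0.975 m from the base axis. Payload 4.9 kg.
Tool frame: the origin (TCP) lies on the centre line of the jaws, within the pads' length; the fingertips stand 19 mm ahead of it and the grasp point (between the pads) is the TCP; z points along the fingers, y is the line along which they close (so a half turn about z gives the same grasp; the last joint's range is limited). The gripper opens to 85 mm and grips with 20 to 120 N. Pads are 22 mm wide; open, the fingers measure 114 mm over their backs; the gripper's body (76 mm by 85 mm) begins 54 mm behind the grasp point. The pads swing forward as they close: fully open they stand 13 mm farther back than shut.
Start: joints at [1.138, 0.053, 1.613, -0, 1.476, -0.119], TCP at [0.193, 0.594, 0.25] pointing down, gripper open.
Joint ranges: [-3.01, 3.01], [-1.01, 2.22], [0.06, 2.58], [-1.02, 4.17], [0.09, 2.62], [-3.14, 3.14]. Speed limits (rad/s): [2.57, 2.57, 3.14, 3.14, 3.14, 3.14].

## Interface

Orientations are given as a unit quaternion [w, x, y, z].
In Python, from plant import state, grab_frame, ticket, spotter gives the robot as it stands.
- The arm moves only by the tool apply_moves, never from a script. Its argument "series" is a list of rows, each an object of numbers: "jaw": the closure, from 0 (fully open) to 1 (shut); "dx", "dy", "dz": the shift along the tool's x, y, z in mm; "turn": the turn about the tool's z in rad. A call has 1 to 5 rows; each row is the pose to reach, as a shift and turn from the pose commanded when the call began, along the tool's axes at that moment; what a row does not reach only later rows make up. A row lasts 1/12 s, in which the tool goes at most 41.7 mm and 7.16 degrees, less where a joint would pass 70% of its speed; a pose out of reach is approached as far as the arm can. A call with a gripper value outside its range is refused whole. The fingers move at their own pace and stop on an object; the grip force is fixed at half the most. Time passes only in rows, so rows that repeat a pose let the fingers close. It gives the time, the measured TCP pose, the force, the opening and the grip force at its end, in the units of the state.
- state(): the state, without advancing time (a new reading comes with each control period).
- grab_frame(name): name is "scene" or "top" or "wrist"; returns a dict with "pixels" (400x640x3 uint8, red, green, blue), "mtx" (3x3 intrinsics, pixels), "camera_from_world" (4x4, takes a point from world to camera coordinates). Camera axes: x right, y down, z forward; pixel columns grow to the right and rows downward; lengths in m; the calibration is good to about 2 mm. A picture is of the moment at which its call begins. There is no depth.
- ticket.job_done(): hands the job in; it is judged then, once.
Trained networks look in a picture, given as the dict that the camera call returned (one of the last four; its "shot" number tells which), for a name from the list of things; names that differ only in an ending like _2 or _b are one class to them, and where a whole thing is asked for, a point or a joint stands for the part that bears it (a point fixed in the world has none). Each returns a list of dicts, best first, with "conf" (0 to 1); they miss things now and then, are a little off and sometimes report something else, mostly with a low value. They report only what shows in the picture. A call takes as long as a camera call. They do not tell look-alikes from the thing itself.
- spotter.outline_of(picture, target): "region" (400x640 bool, what is visible of it) and "extent" ([left, top, right, bottom] in pixels, round what is visible of it).
The state is a dict: "time": time; "joint_pos": joint angles; "joint_vel": joint speeds; "joint_efforts": joint torques, N m; "tool_pos": TCP position; "tool_rot": TCP orientation; "contact_force": force on the tool from outside, world axes, zero at the start; "ft_torque": the same for the moment, N m; "gripper_width": opening from 0.0 (shut) to 1.0 (fully open); "grasp_force": force on a finger pad.
Only numpy, scipy, OpenCV 4.12 (cv2) and the standard library are available. Lean on these libraries where they do the work, as an engineer would, in place of code of your own. Each camera call takes 0.05 s, during which the arm holds its last target. There are 200 camera calls.

## Task

Take the balance hanger by its black grip, lift it straight up out of the stand (the bar then slips off its end stop and swings freely) and carry it to the blue drying well without touching the bar, the blanks or the tacky red doll top. Calm the swing, keep the doll top hanging still and centred just above the mouth for a good three seconds, then lower it gently until its foot hangs about 25 mm below the rim, touching nothing, and finish while still holding it there. The hanger must strike nothing on the way, and the tool rest, punch, burnishing stick and spare blank stay where they are.

Things in the scene. Friction and masses are not known exactly. Their poses are not given: they have to be found in the camera images.
- stand: Fixed green parking stand on a wood base 200 x 300 x 15 mm. Origin on the bench midway between its two posts, z up; x from post to post, y = swing direction. Posts (20 mm in x, 45 in y) at x = +-75 mm, 210 mm high. The doll top hangs between them (130 mm clear), below their tops: once the shaft is above the slots leave along the stand's -y. Pivot at 235 mm height clears stand and well.
- slots (a point): Midway between the posts at the height of the slot floors, 180 mm above the bench. Each post has an open-topped slot in its top, 23 mm wide in y and 30 mm deep; the carrier's shaft lies in both slots.
- stop_top (a point): Upper inner edge, middle, of the stand's end stop, an upright plate (60 mm in x, 12 mm thick) whose inner face is at stand y = +165 mm, 145 mm high. The bar's +y end is held down behind it, on the inside. When the carrier is lifted about 15 mm that end slips over the plate and the bar swings free, the shaft still being in its slots.
- carrier: Loose carrier, 0.14 kg: steel shaft 20 x 20 mm, 190 mm long along its x, with a black grip 30 x 30 mm square standing on it, z = 10 to 75 mm. Origin: middle of the shaft's axis, also the pivot axis (x); z up, y = swing direction. At the start in the slots, pivot 190 mm above the bench, axes parallel to the stand's. With the hanger 0.6 kg. Grip with about 60 N so it cannot turn in the fingers.
- grip (a point): Point on the axis of the black grip, 55 mm above the pivot, 20 mm below the grip's top; take it here from above, closing along the carrier's x (or y). The nearest thing below is the bar, at the pivot's height.
- pivot (a point): The pivot: the carrier's origin.
- hanger (a joint): Swing angle (rad) of the hanger (bar, blanks, doll top) about the carrier's +x: 0 = bar level, doll top straight below the pivot; positive = doll top swung to carrier +y. -0.35 at the start. Almost frictionless: swings last over a minute. Nominal period 1.64 s; angle'' = -14.6 (angle + a / 9.81), a = pivot acceleration along carrier +y, m/s2: moving the pivot after the doll top damps it.
- bar_end (a point): Centre of the brass ball (10 mm radius) on the hanger's +y end, 165 mm from the pivot. The hanger: steel bar 330 mm long, 12 mm thick, level with the pivot, a ball on each end, two pale lime-wood blanks (48 mm thick) 72 to 147 mm from the pivot, and a brass rod down to the doll top; 0.40 kg, plus the doll top, nominally 0.06 kg (may differ by a third).
- doll_foot (a point): Centre of the flat underside of the red-lacquered doll top (50 mm diameter, 64 mm tall), 140 mm from the pivot; straight below it at angle 0. Its z axis points up to the pivot.
- well: Fixed blue round ceramic drying well, an empty pot 60 mm high: outer diameter about 126 mm, opening about 110 mm, floor 8 mm thick. Origin at the centre of its underside on the bench.
- well_mouth (a point): Centre of the well's mouth at rim height, 60 mm above the bench.
- tool_rest: Bystander: cast-iron lathe tool rest with a red-tipped cam lock lever, 100 x 150 x 70 mm, loose, 1.4 kg.
- punch: Bystander: brass center punch 110 mm long, 14 mm thick, lying.
- burnisher: Bystander: walnut burnishing stick 190 x 22 x 14 mm, lying.
- blank: Bystander: pale lime-wood doll blank, 58 mm diameter, 92 mm tall, standing.
There are look-alikes about, which are no part of the job. Leave any green or purple look-alike of the well alone.

How it is judged:
On the way, in this order (a step that is already met when the one before it is completed fails the run):
1. the hanger is lifted clear of the stand's slots and end stop (height (world z) of pivot above 0.222 m and contact force between carrier and stand below 0.1 N), for 0.1 s.
2. the doll top hangs still and centred above the well's mouth for 3 s (foot within 25 mm of the centre and above the rim, hanging within 0.1 rad of straight down) (horizontal distance between doll_foot and well_mouth below 0.025 m and z of doll_foot in the frame of well_mouth above 0.004 m and angle between doll_foot's own z axis and vertical below 0.1 rad), for 3 s.
At the end, for the whole second after the job is handed in: The robot still holds the carrier by its grip, upright within 0.2 rad; the doll top hangs free in the well: foot 12 to 45 mm below the rim and within 25 mm of the well's centre, within 0.1 rad of hanging straight down, hanger touching neither stand nor well (horizontal distance between doll_foot and well_mouth below 0.025 m and z of doll_foot in the frame of well_mouth between -0.045 and -0.012 m and angle between carrier's own z axis and vertical below 0.2 rad and contact force between carrier and the fingers above 2 N and contact force between carrier and stand below 0.1 N and contact force between carrier and well below 0.1 N and angle between doll_foot's own z axis and vertical below 0.1 rad); the arm keeps its last pose, push and grip.
It fails at once if the robot touches the bar, blanks or doll top (contact force between hanger and the fingers above 0.3 N or contact force between hanger and the arm above 0.3 N).
It fails at once if the hanger strikes the well or, once lifted off, the stand (contact force between carrier and well above 0.5 N or (contact force between hanger and stand above 0.5 N and height (world z) of pivot above 0.215 m)).
It fails at once if the hanger is set down or dropped on the bench (height (world z) of pivot below 0.15 m).
It fails at once if the hanger swings wildly (value of joint hanger above 0.8 rad or value of joint hanger below -0.8 rad).
It fails at once if the tool rest, punch, burnishing stick or spare blank is moved (distance of any of tool_rest, punch, burnisher, blank from where it was at the start of the episode above 0.015 m).
It also fails if it takes over 58 s, if anything falls off the work surface, if the arm or the gripper's body presses on something with over 40 N, if the wrist force passes 120 N, or if a joint passes its speed limit or range.

## Working session

There is one attempt and no reset: what is moved stays moved. The work goes in short steps, Python scripts to look and compute and a tool call to move; the robot and the scene stay as the last step left them, time stands still between calls to the robot, and variables do not carry over. Pictures are saved under pics/ and viewed, at most 10 in all, crops included, and the job is handed in when it is done.

Besides the shell and the picture viewer there is one more tool, called in YAML: its name, and indented under it one key for each argument. apply_moves: Moves the arm, as the interface text tells. Its arguments: {"type":"object","properties":{"series":{"type":"array","items":{"type":"object","properties":{"jaw":{"type":"number"},"dx":{"type":"number"},"dy":{"type":"number"},"dz":{"type":"number"},"turn":{"type":"number"}}}}},"required":["series"]}

```bash
mkdir -p pics; ls; cat > h.py <<'E'
import numpy as np, cv2
from plant import state, grab_frame, ticket, spotter
def save(f,n): cv2.imwrite('pics/'+n,cv2.cvtColor(f['pixels'],cv2.COLOR_RGB2BGR))
def ray(f,u,v):
    T=np.array(f['camera_from_world']);R=T[:3,:3];c=-R.T@T[:3,3]
    d=R.T@np.linalg.inv(f['mtx'])@[u,v,1]; return c,d/np.linalg.norm(d)
def atz(f,u,v,z):
    c,d=ray(f,u,v); return c+d*(z-c[2])/d[2]
def proj(f,p):
    T=np.array(f['camera_from_world']);q=np.array(f['mtx'])@(T[:3,:3]@p+T[:3,3]);return q[:2]/q[2]
def tri(obs):
    A=np.zeros((3,3));b=np.zeros(3)
    for f,u,v in obs:
        c,d=ray(f,u,v);P=np.eye(3)-np.outer(d,d);A+=P;b+=P@c
    return np.linalg.solve(A,b)
E
python3 - <<'E'
from h import *
s=state();print(s)
fs={n:grab_frame(n) for n in('top','scene')}
for n,f in fs.items():
    save(f,n+'0.png');print(n,ray(f,320,200))
    for t in('stand','carrier','hanger','doll_foot','well','tool_rest','punch','burnisher','blank'):
        for r in spotter.outline_of(f,t)[:4]:
            m=r['region'];ys,xs=np.nonzero(m);print(n,t,round(r['conf'],2),np.round(r['extent']),m.sum(),xs.mean().round(1),ys.mean().round(1),f['pixels'][m].mean(0).round())
E
```

```text
pics
{'time': 0.0, 'joint_pos': array([ 1.13795334e+00,  5.33713326e-02,  1.61429718e+00, -1.87998569e-05,
        1.47598610e+00, -1.19024340e-01]), 'joint_vel': array([-1.47059032e-03,  2.53227548e-03, -1.25437216e-03,  8.86419787e-04,
       -6.72425892e-05, -8.90017069e-04]), 'joint_efforts': array([ 4.78636084e-04, -3.93655729e+01, -3.70189083e+01, -1.59511819e-04,
        6.89987792e-03, -1.56585077e-05]), 'tool_pos': array([0.19270588, 0.59393757, 0.2490521 ]), 'tool_rot': array([-2.71883806e-04,  1.56265279e-01,  9.87714584e-01, -9.94531636e-04]), 'contact_force': array([-0.014426  ,  0.0274287 ,  0.59832257]), 'ft_torque': array([-0.05532607, -0.02022495,  0.03540205]), 'grasp_force': 0.0, 'gripper_width': 1.003060640403893}
top (array([0.49526134, 0.01502031, 1.37559236]), array([ 0.1148919 , -0.01020373, -0.99332559]))
top stand 0.92 [184. 195. 312. 292.] 6743 244.7 243.7 [96. 68. 49.]
top stand 0.68 [442. 156. 455. 219.] 605 449.6 189.0 [109.  72.  50.]
top carrier 0.74 [190. 194. 327. 276.] 2493 257.5 235.6 [142. 120. 102.]
top hanger 0.8 [191. 212. 325. 256.] 1610 259.8
[... 1022 characters left out ...]
183.] 1203 313.5 145.2 [147.  91.  55.]
scene hanger 0.22 [288. 311. 337. 326.] 304 311.9 318.3 [192. 135.  53.]
scene doll_foot 0.75 [305. 157. 326. 183.] 385 313.2 168.8 [126.  44.  28.]
scene well 0.68 [277. 218. 333. 277.] 2456 305.4 247.1 [100.  48. 108.]
scene well 0.66 [208. 204. 260. 259.] 2346 231.9 231.6 [ 75.  89. 114.]
scene well 0.63 [150. 255. 212. 311.] 2880 179.3 280.5 [ 51. 109.  46.]
scene tool_rest 0.65 [344. 203. 398. 253.] 1279 369.5 230.1 [118.  97.  90.]
scene punch 0.62 [290. 309. 336. 325.] 325 311.4 318.2 [190. 134.  52.]
scene burnisher 0.87 [211. 324. 285. 384.] 926 247.2 352.9 [110.  63.  36.]
scene blank 0.9 [392. 176. 413. 208.] 577 400.7 191.6 [156. 109.  67.]
```

View pics/top0.png

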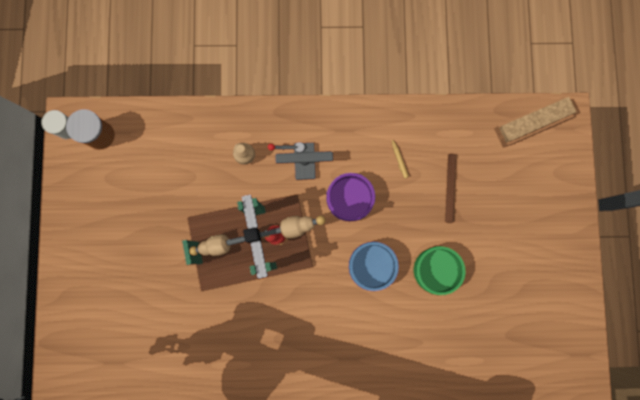

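View pics/scene0.png

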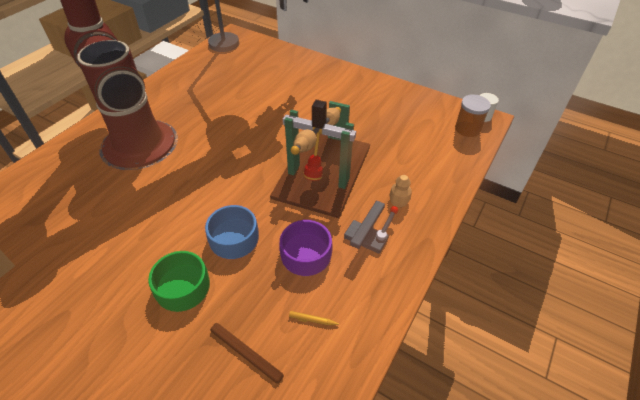

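The top view shows the black grip at about (252,236), the shaft from (248,198) to (262,275), the end stop at (192,251) and the blue well at (373,266). Purple and green pots are decoys. The scene view has the grip at (319,113) and the blue well at (232,231).

```bash
python3 - <<'E'
from h import *
fs={n:grab_frame(n) for n in('top','scene')}
g={}
for n,f in fs.items():
    px=f['pixels'].astype(int)
    print(n,'axes',np.round(atz(f,320,200,0),3),np.round(atz(f,420,200,0),3),np.round(atz(f,320,300,0),3))
    r=spotter.outline_of(f,'carrier')[0]; m=cv2.dilate(r['region'].astype(np.uint8),np.ones((5,5)))>0
    dk=m&(px.max(2)<45)
    k,l,st,ce=cv2.connectedComponentsWithStats(dk.astype(np.uint8)); 
    for i in range(1,k):
        if st[i,4]>30: print(n,'dark',st[i],ce[i])
    sh=m&(px.min(2)>120)&((px.max(2)-px.min(2))<40)
    k,l,st,ce=cv2.connectedComponentsWithStats(sh.astype(np.uint8))
    for i in range(1,k):
        if st[i,4]>30: print(n,'shaft',st[i],ce[i],cv2.boxPoints(cv2.minAreaRect(np.argwhere(l==i)[:,::-1].astype(np.float32))).round(1).tolist())
    W=[]
    for r in spotter.outline_of(f,'well')[:4]:
        m=r['region'];c=px[m].mean(0)
        if c[2]>c[1]>c[0]:
            cs,_=cv2.findContours(m.astype(np.uint8),0,2);p=max(cs,key=len)[:,0]
            print(n,'well',r['extent'],cv2.fitEllipse(p))
            if n=='top':
                q=np.array([atz(f,u,v,.06)[:2] for u,v in p]);print('rim circ',cv2.minEnclosingCircle(q.astype(np.float32)),np.median(q,0))
    s=4; x0,y0,x1,y1=(180,185,330,300) if n=='top' else (200,90,380,280)
    cv2.imwrite(f'pics/{n}1.png',cv2.resize(cv2.cvtColor(f['pixels'][y0:y1,x0:x1],cv2.COLOR_RGB2BGR),None,fx=s if n=='top' else 3,fy=s if n=='top' else 3,interpolation=cv2.INTER_CUBIC))
E
```

```text
top axes [0.654 0.001 0.   ] [ 0.651 -0.27   0.   ] [0.388 0.004 0.   ]
top dark [244 229  17  13 164] [252.66463415 234.66463415]
top shaft [242 195  15  33 300] [249.03       211.23666667] [[241.0, 196.0], [250.1999969482422, 194.1999969482422], [256.6000061035156, 225.89999389648438], [247.3000030517578, 227.6999969482422]]
top shaft [251 242  16  36 328] [258.61585366 259.16463415] [[250.3000030517578, 242.6999969482422], [259.6000061035156, 240.89999389648438], [266.6000061035156, 275.8999938964844], [257.29998779296875, 277.70001220703125]]
top well [344.6, 242.7, 398.1, 287.0] ((371.855224609375, 266.65020751953125), (48.50077438354492, 49.19472885131836), 131.03614807128906)
rim circ ((0.4750342071056366, -0.12797947227954865), 0.06410150229930878) [ 0.47105263 -0.12518885]
scene axes [0.596 0.096 0.   ] [0.829 0.24  0.   ] [ 0.752 -0.162  0.   ]
scene shaft [283 115  29  11 121] [299.66942149 120.25619835] [[282.79998779296875, 118.69999694824219], [284.1000061035156, 113.80000305175781], [312.1000061035156, 120.80000305175781], [310.79998779296875, 125.69999694824219]]
scene shaft [324 124  32  12 154] [337.88311688 129.16233766] [[323.29998779296875, 128.89999389648438], [324.70001220703125, 123.19999694824219], [355.29998779296875, 130.60000610351562], [354.0, 136.1999969482422]]
scene well [205.4, 204.9, 259.6, 258.4] ((231.80462646484375, 231.49119567871094), (52.55194091796875, 53.07347106933594), 165.24142456054688)
```

View pics/top1.png

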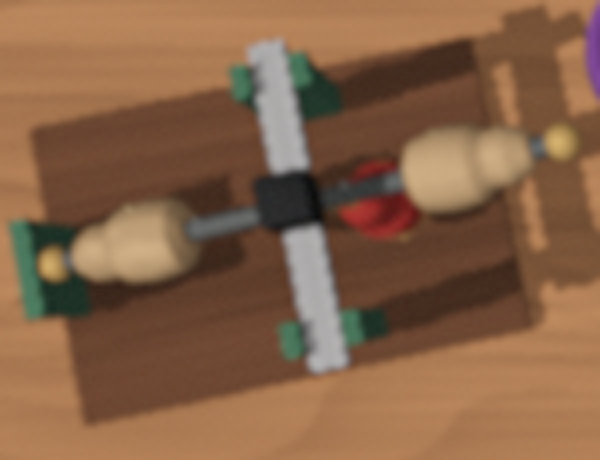

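View pics/scene1.png

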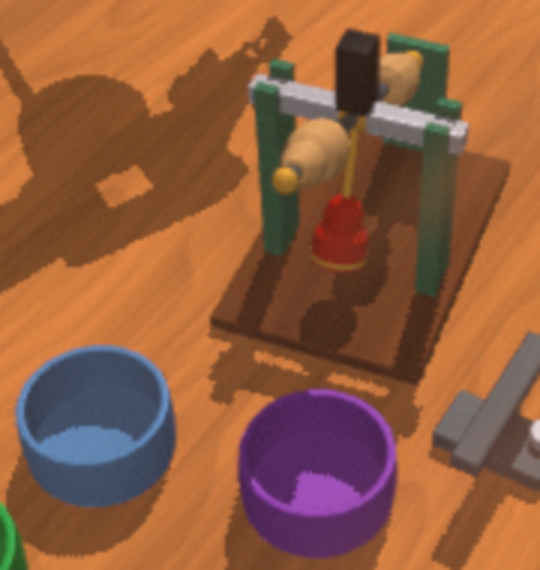

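The close-ups show the grip top centre at about (251.7,234.7) in the top picture and (319.3,102.5) in the scene picture. The shaft runs along the image's vertical. The end stop lies to the left, so stand -y points right in the top image.

```bash
python3 - <<'E'
from h import *
fs={n:grab_frame(n) for n in('top','scene')};t,s=fs['top'],fs['scene']
print('griptop tri',tri([(t,251.7,234.7),(s,319.3,102.5)]),'at .265',atz(t,251.7,234.7,.265),atz(s,319.3,102.5,.265))
# shaft top-face end mids
a=tri([(t,246.2,195.5),(s,(200+463/3),90+130/3)]); b=tri([(t,262.5,277),(s,200+262/3,90+83/3)])
print('ends',a,b)
A=atz(t,246.2,195.5,.2);B=atz(t,262.5,277,.2);print(A,B,'mid',(A+B)/2,'len',np.linalg.norm(A-B));d=(A-B)[:2]
print('yaw x-axis',np.arctan2(d[1],d[0]))
# base plate corners at z=.015 (crop px)
c=[(33,130),(470,38),(535,325),(87,423)]
P=np.array([atz(t,180+u/4,185+v/4,.015) for u,v in c]);print(P.round(4),P.mean(0))
for e in(P[1]-P[0],P[2]-P[3],P[0]-P[3],P[1]-P[2]): print(np.linalg.norm(e),np.degrees(np.arctan2(e[1],e[0])))
# well fit with rim in both
from scipy.optimize import minimize
for f,n in((t,'top'),(s,'scene')):
    for r in spotter.outline_of(f,'well')[:4]:
        c=f['pixels'][r['region']].mean(0)
        if c[2]>c[1]>c[0]:
            m=r['region'].astype(np.uint8)
            def render(p):
                im=np.zeros((400,640),np.uint8);pts=[]
                for z in(0,.06):
                    for th in np.linspace(0,6.28,40): pts.append(proj(f,np.array([p[0]+.063*np.cos(th),p[1]+.063*np.sin(th),z])))
                cv2.fillConvexPoly(im,cv2.convexHull((np.array(pts)*16).astype(np.int32)),1,cv2.LINE_8,4);return im
            q=minimize(lambda p:(render(p)!=m).sum(),[.473,-.127],method='Nelder-Mead',options=dict(initial_simplex=[[.473,-.127],[.483,-.127],[.473,-.117]]));print(n,'well',q.x,q.fun,m.sum())
E
```

```text
griptop tri [0.55259411 0.1532616  0.27138284] at .265 [0.55010656 0.15200548 0.265     ] [0.55064575 0.16315798 0.265     ]
ends [0.64439004 0.17313603 0.20257963] [0.46217863 0.13962335 0.19751275]
[0.64371975 0.1728089  0.2       ] [0.45726435 0.13546479 0.2       ] mid [0.55049205 0.15413684 0.2       ] len 0.1901583575010686
yaw x-axis 0.19766898639265534
[[0.6102 0.3506 0.015 ]
 [0.6681 0.0609 0.015 ]
 [0.4773 0.0198 0.015 ]
 [0.4181 0.3126 0.015 ]] [0.54343451 0.1859842  0.015     ]
0.2953817791791117 -78.68366055792174
0.29875917490658516 -78.55623080210918
0.19583611482395363 11.182060280462453
0.1951929242709427 12.172813754525572
top well [ 0.47615353 -0.13042316] 97.0 1948
scene well [ 0.47418573 -0.12793974] 151.0 2312
```

apply_moves:
  series:
    - {"dz": -40, "turn": 0.12, "jaw": 0}
    - {"dz": -80, "turn": 0.24, "jaw": 0}
    - {"dz": -95, "dx": -30, "dy": -20, "turn": 0.36, "jaw": 0}
    - {"dz": -95, "dx": -65, "dy": -42, "turn": 0.48, "jaw": 0}
    - {"dz": -95, "dx": -98, "dy": -64, "turn": 0.6, "jaw": 0}

```text
invalid input at $.series[0]: expected keys jaw, dx, dy, dz, turn
```

```bash
cat > rel.py <<'E'
from h import *
import sys
from scipy.spatial.transform import Rotation as Ro
def rel(target,yaw):
    s=state();q=s['tool_rot'];R=Ro.from_quat([q[1],q[2],q[3],q[0]]).as_matrix()
    ty=np.arctan2(R[1,1],R[0,1]);d=R.T@(np.array(target)-s['tool_pos'])*1000
    print('t',s['time'],'pos',s['tool_pos'].round(4),'tilt',R[:,2].round(3),'rel',d.round(1),'turn',round(ty-yaw,3),'F',s['contact_force'].round(2),'w',round(s['gripper_width'],3),s['grasp_force'],s['joint_pos'].round(2))
if __name__=='__main__': rel([float(v) for v in sys.argv[1:4]],float(sys.argv[4]))
E
python3 rel.py .5505 .1535 .345 .198
```

```text
t 1.5 pos [0.1929 0.5945 0.2503] tilt [-0. -0. -1.] rel [-476.2 -309.   -94.7] turn 1.059 F [-0.14  0.59  0.49] w 1.0 0.0 [ 1.14  0.05  1.61  0.    1.48 -0.12]
```

apply_moves:
  series:
    - {"jaw": 0, "dx": 0, "dy": 0, "dz": -40, "turn": 0.12}
    - {"jaw": 0, "dx": 0, "dy": 0, "dz": -80, "turn": 0.24}
    - {"jaw": 0, "dx": -30, "dy": -20, "dz": -95, "turn": 0.36}
    - {"jaw": 0, "dx": -63, "dy": -41, "dz": -95, "turn": 0.48}
    - {"jaw": 0, "dx": -95, "dy": -62, "dz": -95, "turn": 0.6}

```text
time: 1.92
tool_pos: [0.2649, 0.506, 0.348]
tool_rot: [0.0, 0.443, 0.897, 0.002]
contact_force: [0.9, -0.7, -1.0]
gripper_width: 1.001
grasp_force: 0.0
```

```bash
python3 rel.py .5505 .1535 .345 .198
```

```text
t 1.9167 pos [0.2649 0.506  0.348 ] tilt [ 0.003  0.004 -1.   ] rel [-453.5   12.7    2.6] turn 0.455 F [ 0.87 -0.69 -1.01] w 1.001 0.0 [ 0.96 -0.12  1.62 -0.    1.64  0.31]
```

apply_moves:
  series:
    - {"jaw": 0, "dx": -40, "dy": 1, "dz": 0, "turn": 0.12}
    - {"jaw": 0, "dx": -80, "dy": 2, "dz": 0, "turn": 0.24}
    - {"jaw": 0, "dx": -120, "dy": 3, "dz": 0, "turn": 0.36}
    - {"jaw": 0, "dx": -160, "dy": 4, "dz": 0, "turn": 0.455}
    - {"jaw": 0, "dx": -200, "dy": 6, "dz": 0, "turn": 0.455}

```text
time: 2.33
tool_pos: [0.3917, 0.3498, 0.3456]
tool_rot: [0.0, 0.633, 0.774, 0.0]
contact_force: [0.3, 0.2, 0.2]
gripper_width: 1.0
grasp_force: 0.0
```

```bash
python3 rel.py .5505 .1535 .345 .198
```

```text
t 2.3333 pos [0.3917 0.3498 0.3456] tilt [ 0.001  0.    -1.   ] rel [-223.8  116.8    0.6] turn 0.001 F [0.31 0.16 0.21] w 1.0 0.0 [ 0.59 -0.23  1.72  0.    1.65  0.39]
```

apply_moves:
  series:
    - {"jaw": 0, "dx": -36, "dy": 19, "dz": 0, "turn": 0}
    - {"jaw": 0, "dx": -72, "dy": 38, "dz": 0, "turn": 0}
    - {"jaw": 0, "dx": -108, "dy": 56, "dz": 0, "turn": 0}
    - {"jaw": 0, "dx": -140, "dy": 73, "dz": 0, "turn": 0}
    - {"jaw": 0, "dx": -165, "dy": 86, "dz": 0, "turn": 0}

```text
time: 2.75
tool_pos: [0.5098, 0.2046, 0.3454]
tool_rot: [0.0, 0.633, 0.774, 0.0]
contact_force: [0.2, 1.0, -0.3]
gripper_width: 1.001
grasp_force: 0.0
```

```bash
python3 rel.py .5505 .1535 .345 .198; python3 - <<'E'
from h import *
f=grab_frame('wrist');save(f,'w1.png');print(ray(f,320,200),'exp griptop',proj(f,np.array([.5505,.1535,.265])))
E
```

```text
t 2.75 pos [0.5098 0.2046 0.3454] tilt [ 0.001 -0.    -1.   ] rel [-58.2  29.8   0.4] turn 0.002 F [ 0.23  1.02 -0.27] w 1.001 0.0 [ 0.25 -0.17  1.67 -0.    1.64  0.05]
(array([0.49498798, 0.27855181, 0.46878658]), array([ 0.06971295, -0.29426417, -0.95317821])) exp griptop [359.74890507 295.68212606]
```

View pics/w1.png

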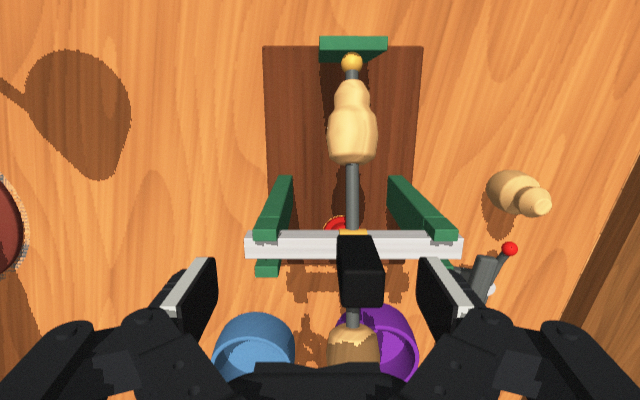

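The wrist view shows the grip's top face spanning about x 342–383 and y 268–305, with the shaft level in the image, so the yaw is right. I'll measure the face precisely.

```bash
python3 - <<'E'
from h import *
f=grab_frame('wrist')
px=f['pixels'].astype(int).max(2)
print('mtx',f['mtx'])
for y in (232,240,250,258,262,266,270,280,290,300,304,306,308,312): 
    print(y,''.join('%4d'%v for v in px[y,334:390:3]))
for c in((341,266),(379,266),(343,305),(384,305)): print(atz(f,*c,.265).round(4))
print('shaft edges z.2',atz(f,246,233,.2),atz(f,462,242,.2),atz(f,244,258,.2))
E
```

```text
mtx [[340.70698778   0.         316.57355232]
 [  0.         340.70698778 196.95766354]
 [  0.           0.           1.        ]]
232  178  23  26  22  23  25  27  19  22  19  22  22 132 178 180 179 180 177 179
240  226  23  22  21  21  21  24  22  23  26  22  22  24 173 226 226 227 224 226
250  182  20  18  23  20  22  25  22  21  24  21  22  27  19  78 231 230 231 230
258   57  13  24  17  21  19  22  25  27  26  23  22  23  24  21  34 134 136  79
262  149  12  18  24  21  21  19  23  28  23  29  23  25  25  26  22 199 134 136
266  161  17  18  32  37  42  39  36  39  40  39  35  38  38  33  35  49 226 136
270  157  19  20  28  34  31  35  30  31  32  35  32  31  35  33  31  27 139 139
280  144  37  22  31  29  32  34  29  30  29  31  27  32  27  33  31  21 140 152
290  235 233  28  27  30  36  29  30  27  32  28  32  32  27  29  27 145 241 162
300  235 225  28  29  32  25  28  30  28  30  29  29  31  28  30  25 172 228 234
304  234 228 135 117  47  54  65  56  64 135 138 135 140 139 135 137 134 135 131
306  232 229 147 137  52  63  66  57  68 135 140 141 142 141 141 140 137 135 133
308  229 228 146 135  73  63  62  56  68 139 142 145 144 146 142 142 138 142 136
312  227 229 192  72  90 112 122 102  70 138  86  84 149 144 146 142 148 138 140
[0.535  0.1701 0.265 ]
[0.5598 0.175  0.265 ]
[0.5429 0.1408 0.265 ]
[0.5707 0.1463 0.265 ]
shaft edges z.2 [0.46089443 0.1511379  0.2       ] [0.64417267 0.17883576 0.2       ] [0.46234687 0.12734621 0.2       ]
```

```bash
python3 - <<'E'
from h import *
f=grab_frame('wrist');t=grab_frame('top')
P=[]
for c in((343,265),(382,265),(341,303),(381,303)): P.append(atz(f,*c,.265)); print(P[-1].round(4))
print(np.mean(P,0)); print('tri',tri([(f,361.7,283),(t,251.7,234.7)]))
E
python3 rel.py .5527 .158 .255 .198
```

```text
[0.5343 0.1736 0.265 ]
[0.5598 0.1787 0.265 ]
[0.5393 0.1448 0.265 ]
[0.5664 0.1501 0.265 ]
[0.54996945 0.16179164 0.265     ]
tri [0.55217053 0.15422739 0.25049974]
t 2.95 pos [0.5085 0.2067 0.3452] tilt [-0.001  0.    -1.   ] rel [-56.6  33.6  90.1] turn 0.002 F [-0.77 -0.37 -0.37] w 0.998 0.0 [ 0.25 -0.17  1.67  0.    1.64  0.05]
```

apply_moves:
  series:
    - {"jaw": 0, "dx": -18, "dy": 11, "dz": 0, "turn": 0}
    - {"jaw": 0, "dx": -36, "dy": 22, "dz": 0, "turn": 0}
    - {"jaw": 0, "dx": -52, "dy": 33, "dz": 0, "turn": 0}
    - {"jaw": 0, "dx": -52, "dy": 33, "dz": 0, "turn": 0}
    - {"jaw": 0, "dx": -52, "dy": 33, "dz": 0, "turn": 0}

```text
time: 3.37
tool_pos: [0.5507, 0.1637, 0.3452]
tool_rot: [-0.0, 0.632, 0.775, -0.0]
contact_force: [-0.1, -0.3, 0.8]
gripper_width: 1.001
grasp_force: 0.0
```

```bash
python3 rel.py .5505 .1535 .245 .198; python3 - <<'E'
from h import *
f=grab_frame('wrist');cv2.imwrite('pics/w2.png',cv2.resize(cv2.cvtColor(f['pixels'][200:400,220:420],cv2.COLOR_RGB2BGR),None,fx=3,fy=3,interpolation=cv2.INTER_CUBIC))
c,s=np.cos(.198),np.sin(.198)
for z in(.2,.265):
  for a,b in((-.015,.015),(.015,.015),(-.015,-.015),(.015,-.015)): print(z,proj(f,np.array([.5505+c*a-s*b,.1535+s*a+c*b,z])).round(1))
E
```

```text
t 3.3667 pos [0.5507 0.1637 0.3452] tilt [-0.001  0.001 -1.   ] rel [-10.   -2.2 100.2] turn 0.005 F [-0.15 -0.34  0.82] w 1.001 0.0 [ 0.16 -0.11  1.61  0.    1.64 -0.04]
0.2 [295.5 182.8]
0.2 [332.3 182.9]
0.2 [296.  217.3]
0.2 [331.7 217.5]
0.265 [289.3 208.8]
0.265 [336.7 208.9]
0.265 [290.2 251.9]
0.265 [335.8 252.1]
```

View pics/w2.png

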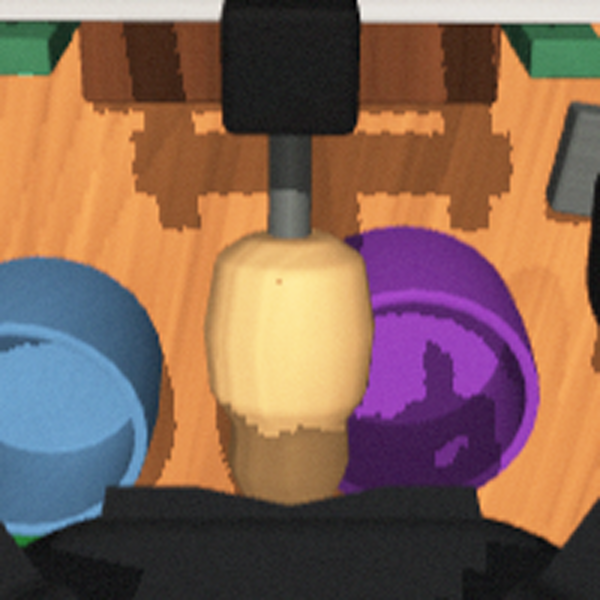

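The crop puts the grip top at x 294–339 and y 201–244, about 3 px and 8 px from my prediction, so I shift a few mm toward +y. The fingers straddle it clear of the blanks, so I'm descending.

apply_moves:
  series:
    - {"jaw": 0, "dx": -4, "dy": 0, "dz": 30, "turn": 0.003}
    - {"jaw": 0, "dx": -7, "dy": 0, "dz": 60, "turn": 0.003}
    - {"jaw": 0, "dx": -7, "dy": 0, "dz": 85, "turn": 0.003}
    - {"jaw": 0, "dx": -7, "dy": 0, "dz": 100, "turn": 0.003}
    - {"jaw": 0, "dx": -7, "dy": 0, "dz": 100, "turn": 0.003}

```text
time: 3.83
tool_pos: [0.5493, 0.1569, 0.2405]
tool_rot: [-0.003, 0.633, 0.774, -0.003]
contact_force: [-0.2, 0.1, -0.0]
gripper_width: 1.002
grasp_force: 0.0
```

apply_moves:
  series:
    - {"jaw": 0.3, "dx": 0, "dy": 0, "dz": 0, "turn": 0}
    - {"jaw": 0.6, "dx": 0, "dy": 0, "dz": 0, "turn": 0}
    - {"jaw": 1, "dx": 0, "dy": 0, "dz": 0, "turn": 0}
    - {"jaw": 1, "dx": 0, "dy": 0, "dz": 0, "turn": 0}
    - {"jaw": 1, "dx": 0, "dy": 0, "dz": 0, "turn": 0}

```text
time: 4.25
tool_pos: [0.5529, 0.156, 0.2473]
tool_rot: [0.001, 0.633, 0.774, 0.001]
contact_force: [-0.1, -1.2, -4.5]
gripper_width: 0.343
grasp_force: 60.2
```

```bash
python3 rel.py .5505 .1535 .245 .198; python3 - <<'E'
from h import *
for n in('scene','top'):
    f=grab_frame(n);px=f['pixels'].astype(int)
    red=(px[...,0]>70)&(px[...,0]>3*px[...,1])&(px[...,0]>3*px[...,2])
    k,l,st,ce=cv2.connectedComponentsWithStats(red.astype(np.uint8))
    for i in range(1,k):
        if st[i,4]>15: print(n,st[i],ce[i])
    p=np.array([.5512,.157,.190]);ey=np.array([-.198,.98,0])
    for a in(-.35,0): print(a,proj(f,p+.11*(np.sin(a)*ey-np.cos(a)*np.array([0,0,1.]))).round(1))
save(grab_frame('scene'),'s2.png')
E
```

```text
t 4.25 pos [0.5529 0.156  0.2473] tilt [ 0.001  0.    -1.   ] rel [-2.  -2.8  2.3] turn 0.001 F [-0.08 -1.16 -4.54] w 0.343 60.18255829811096 [ 0.15 -0.07  1.74 -0.    1.47 -0.05]
scene [305 155  17  22 224] [312.88392857 165.69642857]
scene [391 206   6   5  23] [393.69565217 208.39130435]
-0.35 [313.  167.1]
0 [317.8 159.7]
top [269 144   5   6  20] [271.  146.5]
top [271 233  13  10  91] [276.78021978 237.87912088]
-0.35 [273.3 234.5]
0 [258.8 237.8]
```

View pics/s2.png

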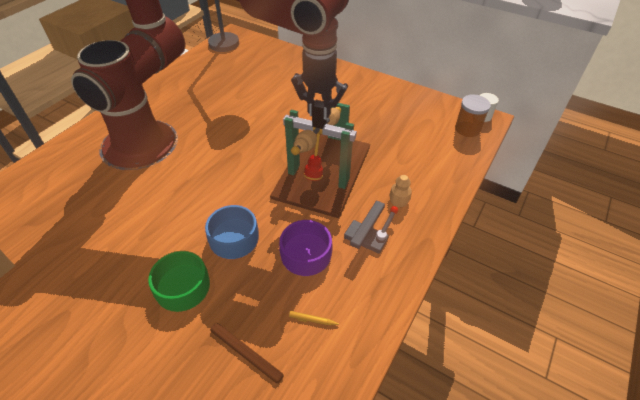

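The gripper holds the grip at 60 N and the scene view shows the doll still hanging at about (313,166). Next I'll calibrate an angle measurement from the wrist camera (brass +y ball).

```bash
python3 - <<'E'
from h import *
f=grab_frame('wrist');s=state()
from scipy.spatial.transform import Rotation as Ro
q=s['tool_rot'];R=Ro.from_quat([q[1],q[2],q[3],q[0]]).as_matrix();p=s['tool_pos']
T=f['camera_from_world'];c=-T[:3,:3].T@T[:3,3];print('cam in tool',R.T@(c-p),'\n',(T[:3,:3]@R).round(4).tolist())
for a in(-.35,0,.35):
    for L in(.165,-.165):
        print(a,L,proj(f,p+R@[L*np.cos(a),0,.055-L*np.sin(a)]).round(1))
for r in spotter.outline_of(f,'hanger')[:3]: print(r['conf'],r['extent'],r['region'].sum())
px=f['pixels'].astype(int)
hsv=cv2.cvtColor(f['pixels'],cv2.COLOR_RGB2HSV)
x,y=(proj(f,p+R@[.165*np.cos(.35),0,.055+.165*np.sin(.35)])).astype(int)
for dy in range(-20,22,4): print(y+dy,[tuple(hsv[y+dy,x+dx]) .__repr__().replace('np.uint8','') for dx in(-16,-8,0,8,16)])
print('pads?',hsv.shape)
save(f,'w3.png')
E
```

```text
cam in tool [ 0.0753541   0.00028817 -0.12342194] 
 [[-0.0009, 1.0, 0.0004], [-0.956, -0.0007, -0.2933], [-0.2933, -0.0007, 0.956]]
-0.35 0.165 [316.1 -48.6]
-0.35 -0.165 [316.5 538.5]
0 0.165 [ 315.9 -129. ]
0 -0.165 [316.6 447.7]
0.35 0.165 [ 315.5 -212.4]
0.35 -0.165 [316.6 373.3]
0.77 [273.9, 0.0, 356.5, 367.3] 10827
-68 ['((0), (0), (30))', '((170), (24), (32))', '((15), (14), (36))', '((0), (8), (34))', '((174), (31), (41))']
-64 ['((0), (12), (22))', '((0), (10), (25))', '((75), (22), (23))', '((0), (10), (25))', '((0), (0), (21))']
-60 ['((12), (167), (166))', '((60), (9), (60))', '((39), (13), (137))', '((36), (12), (107))', '((143), (169), (89))']
-56 ['((12), (172), (163))', '((30), (12), (63))', '((47), (13), (137))', '((30), (12), (103))', '((141), (149), (96))']
-52 ['((13), (170), (162))', '((60), (16), (63))', '((30), (5), (105))', '((45), (14), (106))', '((141), (167), (93))']
-48 ['((14), (146), (133))', '((36), (22), (58))', '((45), (13), (77))', '((40), (23), (66))', '((16), (138), (120))']
-44 ['((15), (145), (107))', '((50), (13), (60))', '((23), (13), (76))', '((42), (20), (65))', '((16), (130), (120))']
-40 ['((15), (133), (115))', '((15), (135), (115))', '((17), (59), (86))', '((14), (120), (117))', '((16), (135), (119))']
-36 ['((15), (126), (121))', '((15), (139), (127))', '((14), (136), (122))', '((15), (131), (123))', '((16), (129), (121))']
-32 ['((120), (21), (49))', '((105), (30), (51))', '((16), (92), (83))', '((100), (16), (49))', '((105), (10), (51))']
-28 ['((120), (6), (42))', '((120), (11), (45))', '((90), (12), (42))', '((110), (17), (45))', '((90), (12), (43))']
pads? (400, 640, 3)
```

View pics/w3.png

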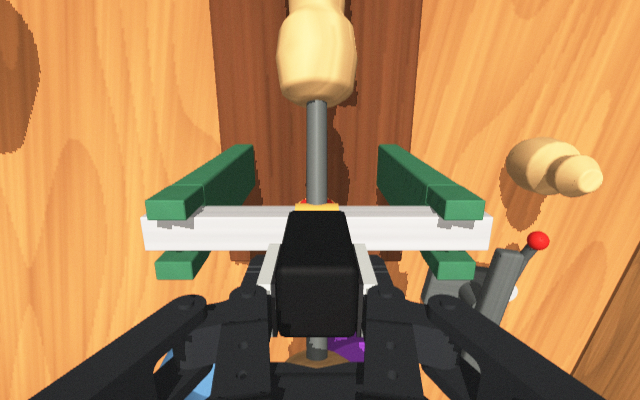

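The wrist view can't see the ball now, since the gripper is down around the grip. I'll use the red doll and the balls in the scene and top views for the angle instead. Lifting.

apply_moves:
  series:
    - {"jaw": 1, "dx": 0, "dy": 0, "dz": -10, "turn": 0}
    - {"jaw": 1, "dx": 0, "dy": 0, "dz": -22, "turn": 0}
    - {"jaw": 1, "dx": 0, "dy": 0, "dz": -35, "turn": 0}
    - {"jaw": 1, "dx": 0, "dy": 0, "dz": -47, "turn": 0}
    - {"jaw": 1, "dx": 0, "dy": 0, "dz": -52, "turn": 0}

```text
time: 4.92
tool_pos: [0.5534, 0.156, 0.3003]
tool_rot: [0.001, 0.633, 0.774, 0.001]
contact_force: [1.0, -0.8, -4.8]
gripper_width: 0.342
grasp_force: 60.5
```

```bash
cat > ang.py <<'E'
from h import *
import json,sys
from scipy.spatial.transform import Rotation as Ro
from scipy.optimize import minimize_scalar
def blobs(px):
    o=[]
    red=(px[...,0]>70)&(px[...,0]>3*px[...,1])&(px[...,0]>3*px[...,2])
    k,l,st,ce=cv2.connectedComponentsWithStats(red.astype(np.uint8))
    return [(ce[i],st[i,4]) for i in range(1,k) if st[i,4]>25]
def meas(names):
    out=[]
    for n in names:
        s=state();t=s['time'];f=grab_frame(n);q=s['tool_rot'];R=Ro.from_quat([q[1],q[2],q[3],q[0]]).as_matrix();p=s['tool_pos']
        m=lambda a:proj(f,p+R@[.112*np.sin(a),0,.055+.112*np.cos(a)])
        b=blobs(f['pixels'].astype(int)); 
        if not b: continue
        c,ar=min(b,key=lambda e:np.linalg.norm(e[0]-m(0)))
        r=minimize_scalar(lambda a:np.sum((m(a)-c)**2),bounds=(-.8,.8),method='bounded')
        print(n,round(t,3),'a',round(r.x,3),'res',round(r.fun**.5,1),'area',ar,c.round(1),p.round(4)); out.append((t,n,r.x))
    json.dump([[a,b,float(c)] for a,b,c in out],open('last.json','w'));return out
if __name__=='__main__': meas(sys.argv[1:])
E
python3 ang.py scene top scene top scene top scene top scene top
```

```text
scene 4.917 a -0.148 res 0.2 area 305 [316.3 149.1] [0.5534 0.156  0.3003]
scene 5.017 a -0.047 res 0.2 area 281 [318.1 147.1] [0.5534 0.156  0.2996]
scene 5.117 a 0.062 res 1.2 area 243 [320.  145.1] [0.5525 0.1559 0.2971]
scene 5.217 a 0.171 res 1.5 area 227 [321.7 142.2] [0.5521 0.1558 0.2962]
scene 5.317 a 0.255 res 1.2 area 230 [322.6 139.3] [0.5521 0.1558 0.2962]
```

```bash
python3 ang.py scene scene scene scene scene scene scene scene scene scene scene scene scene scene scene scene
```

```text
scene 5.417 a 0.304 res 1.0 area 236 [323.2 137.5] [0.5523 0.1559 0.2966]
scene 5.467 a 0.312 res 1.0 area 239 [323.4 137.2] [0.5524 0.1559 0.2968]
scene 5.517 a 0.31 res 1.0 area 242 [323.4 137.2] [0.5524 0.1559 0.2969]
scene 5.567 a 0.298 res 1.1 area 237 [323.3 137.6] [0.5525 0.1559 0.2971]
scene 5.617 a 0.27 res 1.1 area 226 [322.9 138.5] [0.5525 0.1559 0.2972]
scene 5.667 a 0.243 res 1.2 area 232 [322.7 139.5] [0.5525 0.1559 0.2972]
scene 5.717 a 0.204 res 1.3 area 229 [322.3 140.8] [0.5526 0.1559 0.2973]
scene 5.767 a 0.157 res 1.4 area 229 [321.6 142.3] [0.5526 0.1559 0.2973]
scene 5.817 a 0.101 res 1.4 area 237 [320.9 144. ] [0.5526 0.1559 0.2973]
scene 5.867 a 0.047 res 1.1 area 253 [319.8 145.5] [0.5526 0.1559 0.2973]
scene 5.917 a -0.018 res 0.6 area 266 [318.4 147. ] [0.5526 0.1559 0.2973]
scene 5.967 a -0.065 res 0.2 area 285 [317.4 148.1] [0.5526 0.1559 0.2973]
scene 6.017 a -0.116 res 0.0 area 290 [316.4 149.2] [0.5526 0.1559 0.2973]
scene 6.067 a -0.16 res 0.2 area 300 [315.6 150.1] [0.5526 0.1559 0.2973]
scene 6.117 a -0.203 res 0.2 area 300 [315. 151.] [0.5526 0.1559 0.2973]
scene 6.167 a -0.238 res 0.3 area 307 [314.4 151.6] [0.5526 0.1559 0.2973]
```

```bash
cat > plan.py <<'E'
import numpy as np
from scipy.optimize import curve_fit, minimize
K=14.6/9.81; DT=1/12
def fit(t,a,w=None):
    f=(lambda t,A,B,C,w:A*np.cos(w*(t-t0))+B*np.sin(w*(t-t0))+C); t0=t[-1]
    if w: 
        M=np.c_[np.cos(w*(t-t0)),np.sin(w*(t-t0)),np.ones_like(t)];p=np.linalg.lstsq(M,a,rcond=None)[0];return list(p)+[w,np.std(M@p-a)]
    p,_=curve_fit(f,t,a,[a[-1],0,0,3.82]);return list(p)+[np.std(f(t,*p)-a)]
def plan(A,B,w,tau,dist,N,ymin=None,ymax=None):
    # state at plan start: angle A cos + B sin ; impulses at t_j=j*DT+tau, j=0..N ; u_j = dv (m/s)
    j=np.arange(N+1);tj=j*DT+tau;T=N*DT+tau
    # dv_j adds angle -(K*dv/w) sin(w(t-tj)); residual amplitude after T: phasor sums
    k=w*w/9.81/w
    # angle(t)=Re-part: A cos wt + B sin wt - k sum dv (sin wt cos wtj - cos wt sin wtj)
    Aeq=np.array([np.ones(N+1),(N-j)*DT,-k*np.sin(w*tj),k*np.cos(w*tj)]);beq=np.array([0,dist,A,B])
    u0=np.linalg.lstsq(Aeq,beq,rcond=None)[0]
    S=np.tril(np.ones((N+1,N+1)))[:N]  # velocities of rows
    y=lambda u:np.cumsum(S@u)*DT
    cons=[dict(type='eq',fun=lambda u:Aeq@u-beq)]
    if ymin is not None: cons+=[dict(type='ineq',fun=lambda u:y(u)-ymin),dict(type='ineq',fun=lambda u:ymax-y(u))]
    cons+=[dict(type='ineq',fun=lambda u:.4-S@u),dict(type='ineq',fun=lambda u:.4+S@u)]
    r=minimize(lambda u:u@u*50,u0,constraints=cons,method='SLSQP',options=dict(maxiter=500));u=r.x
    tt=np.arange(0,T+.01,.02);ang=[A*np.cos(w*t)+B*np.sin(w*t)-k*sum(u[i]*np.sin(w*(t-tj[i])) for i in j if tj[i]<t) for t in tt]
    return (y(u)*1000).round(0),np.min(ang).round(3),np.max(ang).round(3),r.success
E
python3 - <<'E'
import numpy as np,json
from plan import *
t=np.array([4.917,5.017,5.117,5.217,5.317]+[x[0] for x in json.load(open('last.json'))]);a=np.array([-.148,-.047,.062,.171,.255]+[x[2] for x in json.load(open('last.json'))])
p=fit(t[2:],a[2:]);print(p); q=fit(t[2:],a[2:],3.82);print(q)
w=3.82;T=6.217+0-t[-1]; A,B=q[0],q[1]
A,B=A*np.cos(w*T)+B*np.sin(w*T),-A*np.sin(w*T)+B*np.cos(w*T)
for N in(15,20,25): print(N,A,B,plan(A,B,w,.04,-.264,N,-.30,.01))
E
```

```text
[np.float64(-0.2567440333984287), np.float64(-0.13713744756084065), np.float64(0.021584322160216364), np.float64(3.8827157514367188), np.float64(0.002601705532275909)]
[np.float64(-0.2545619741255559), np.float64(-0.14984772726449674), np.float64(0.01604346724123476), 3.82, np.float64(0.002932594807278422)]
15 -0.2784929864696048 -0.09847739092947033 (array([ -41.,  -96., -150., -195., -228., -262., -262., -228., -195.,
       -162., -130., -164., -197., -231., -264.]), np.float64(-0.29), np.float64(0.22), False)
20 -0.2784929864696048 -0.09847739092947033 (array([ -18.,  -47.,  -80., -113., -140., -159., -169., -169., -162.,
       -151., -139., -129., -125., -129., -143., -164., -192., -221.,
       -247., -264.]), np.float64(-0.29), np.float64(0.218), True)
25 -0.2784929864696048 -0.09847739092947033 (array([  -6.,  -16.,  -27.,  -38.,  -47.,  -54.,  -57.,  -57.,  -54.,
        -49.,  -44.,  -40.,  -39.,  -42.,  -50.,  -63.,  -82., -106.,
       -133., -162., -191., -217., -239., -255., -264.]), np.float64(-0.291), np.float64(0.243), True)
```

apply_moves:
  series:
    - {"jaw": 1, "dx": -6, "dy": 0, "dz": 0, "turn": 0}
    - {"jaw": 1, "dx": -16, "dy": 0, "dz": 0, "turn": 0}
    - {"jaw": 1, "dx": -27, "dy": 0, "dz": 0, "turn": 0}
    - {"jaw": 1, "dx": -38, "dy": 0, "dz": 0, "turn": 0}
    - {"jaw": 1, "dx": -47, "dy": 0, "dz": 0, "turn": 0}

```text
time: 6.63
tool_pos: [0.5622, 0.1081, 0.2973]
tool_rot: [0.0, 0.634, 0.774, -0.0]
contact_force: [-0.5, -0.4, -5.0]
gripper_width: 0.347
grasp_force: 60.3
```

apply_moves:
  series:
    - {"jaw": 1, "dx": -7, "dy": 0, "dz": 0, "turn": 0}
    - {"jaw": 1, "dx": -10, "dy": 0, "dz": 0, "turn": 0}
    - {"jaw": 1, "dx": -10, "dy": 0, "dz": 0, "turn": 0}
    - {"jaw": 1, "dx": -7, "dy": 0, "dz": 0, "turn": 0}
    - {"jaw": 1, "dx": -2, "dy": 0, "dz": 0, "turn": 0}

```text
time: 7.05
tool_pos: [0.5622, 0.1081, 0.2973]
tool_rot: [-0.0, 0.633, 0.774, 0.0]
contact_force: [-0.3, -0.1, -4.9]
gripper_width: 0.341
grasp_force: 60.3
```

apply_moves:
  series:
    - {"jaw": 1, "dx": 5, "dy": 0, "dz": 0, "turn": 0}
    - {"jaw": 1, "dx": 9, "dy": 0, "dz": 0, "turn": 0}
    - {"jaw": 1, "dx": 10, "dy": 0, "dz": 0, "turn": 0}
    - {"jaw": 1, "dx": 7, "dy": 0, "dz": 0, "turn": 0}
    - {"jaw": 1, "dx": -1, "dy": 0, "dz": 0, "turn": 0}

```text
time: 7.47
tool_pos: [0.5623, 0.1075, 0.2973]
tool_rot: [-0.0, 0.633, 0.774, 0.0]
contact_force: [-0.1, -0.6, -5.0]
gripper_width: 0.342
grasp_force: 60.3
```

apply_moves:
  series:
    - {"jaw": 1, "dx": -13, "dy": 0, "dz": 0, "turn": 0}
    - {"jaw": 1, "dx": -32, "dy": 0, "dz": 0, "turn": 0}
    - {"jaw": 1, "dx": -56, "dy": 0, "dz": 0, "turn": 0}
    - {"jaw": 1, "dx": -83, "dy": 0, "dz": 0, "turn": 0}
    - {"jaw": 1, "dx": -112, "dy": 0, "dz": 0, "turn": 0}

```text
time: 7.88
tool_pos: [0.5847, -0.0051, 0.2974]
tool_rot: [0.0, 0.633, 0.774, -0.0]
contact_force: [-0.2, 0.7, -5.2]
gripper_width: 0.343
grasp_force: 60.3
```

apply_moves:
  series:
    - {"jaw": 1, "dx": -29, "dy": 0, "dz": 0, "turn": 0}
    - {"jaw": 1, "dx": -55, "dy": -12, "dz": 0, "turn": 0}
    - {"jaw": 1, "dx": -77, "dy": -36, "dz": 0, "turn": 0}
    - {"jaw": 1, "dx": -93, "dy": -64, "dz": 0, "turn": 0}
    - {"jaw": 1, "dx": -102, "dy": -92, "dz": 0, "turn": 0}

```text
time: 8.3
tool_pos: [0.5135, -0.1246, 0.2971]
tool_rot: [0.0, 0.634, 0.773, -0.001]
contact_force: [-1.4, -0.2, -5.0]
gripper_width: 0.342
grasp_force: 61.4
```

apply_moves:
  series:
    - {"jaw": 1, "dx": 0, "dy": -24, "dz": 0, "turn": 0}
    - {"jaw": 1, "dx": 0, "dy": -36, "dz": 0, "turn": 0}
    - {"jaw": 1, "dx": 0, "dy": -40, "dz": 0, "turn": 0}

```text
time: 8.55
tool_pos: [0.4735, -0.1309, 0.2975]
tool_rot: [0.0, 0.635, 0.773, -0.0]
contact_force: [0.3, 0.7, -5.2]
gripper_width: 0.343
grasp_force: 61.6
```

```bash
python3 ang.py scene scene scene scene scene scene scene scene scene scene scene scene scene scene ; python3 - <<'E'
from plan import *
import json
L=json.load(open('last.json'));t=np.array([x[0] for x in L]);a=np.array([x[2] for x in L]);print(fit(t,a,3.82))
E
```

```text
scene 8.55 a -0.122 res 0.7 area 372 [222.3 209.4] [ 0.4735 -0.1309  0.2975]
scene 8.6 a -0.099 res 0.7 area 370 [223.1 208.7] [ 0.474  -0.1305  0.2976]
scene 8.65 a -0.081 res 0.7 area 362 [224.1 208.1] [ 0.475  -0.1301  0.2977]
scene 8.7 a -0.054 res 0.8 area 357 [225.1 207.3] [ 0.4756 -0.1297  0.2976]
scene 8.75 a -0.026 res 0.9 area 353 [226.  206.4] [ 0.4759 -0.1294  0.2976]
scene 8.8 a 0.003 res 0.8 area 351 [226.7 205.3] [ 0.476  -0.1291  0.2974]
scene 8.85 a 0.028 res 1.0 area 341 [227.5 204.5] [ 0.476  -0.129   0.2973]
scene 8.9 a 0.056 res 1.3 area 340 [228.4 203.6] [ 0.476  -0.1289  0.2973]
scene 8.95 a 0.08 res 1.2 area 337 [228.8 202.6] [ 0.4759 -0.1288  0.2972]
scene 9.0 a 0.104 res 1.4 area 328 [229.5 201.8] [ 0.4758 -0.1288  0.2972]
scene 9.05 a 0.121 res 1.3 area 322 [229.8 201.1] [ 0.4757 -0.1288  0.2972]
scene 9.1 a 0.134 res 1.3 area 320 [230.  200.6] [ 0.4757 -0.1288  0.2972]
scene 9.15 a 0.142 res 1.3 area 322 [230.2 200.3] [ 0.4756 -0.1288  0.2972]
scene 9.2 a 0.146 res 1.4 area 324 [230.3 200.2] [ 0.4755 -0.1288  0.2972]
[np.float64(0.14775278922039342), np.float64(0.00271949305127489), np.float64(-0.0021088998577495867), 3.82, np.float64(0.0011902074055111125)]
```

```bash
python3 - <<'E'
from plan import *
w=3.82;A,B=.1478,.0027;T=.05
A,B=A*np.cos(w*T)+B*np.sin(w*T),-A*np.sin(w*T)+B*np.cos(w*T)
for N in(10,15): print(plan(A,B,w,.05,0,N,-.1,.1))
E
```

```text
(array([27., 57., 75., 77., 63., 41., 18.,  2., -3.,  0.]), np.float64(-0.085), np.float64(0.146), True)
(array([ 13.,  30.,  46.,  55.,  55.,  47.,  32.,  14.,  -4., -18., -26.,
       -26., -20.,  -9.,  -0.]), np.float64(-0.103), np.float64(0.146), True)
```

apply_moves:
  series:
    - {"jaw": 1, "dx": 13, "dy": 0, "dz": 0, "turn": 0}
    - {"jaw": 1, "dx": 30, "dy": 0, "dz": 0, "turn": 0}
    - {"jaw": 1, "dx": 46, "dy": 0, "dz": 0, "turn": 0}
    - {"jaw": 1, "dx": 55, "dy": 0, "dz": 0, "turn": 0}
    - {"jaw": 1, "dx": 55, "dy": 0, "dz": 0, "turn": 0}

```text
time: 9.67
tool_pos: [0.4642, -0.0733, 0.2974]
tool_rot: [-0.0, 0.632, 0.775, 0.0]
contact_force: [-0.1, -0.5, -6.6]
gripper_width: 0.341
grasp_force: 61.6
```

apply_moves:
  series:
    - {"jaw": 1, "dx": -8, "dy": 0, "dz": 0, "turn": 0}
    - {"jaw": 1, "dx": -23, "dy": 0, "dz": 0, "turn": 0}
    - {"jaw": 1, "dx": -41, "dy": 0, "dz": 0, "turn": 0}
    - {"jaw": 1, "dx": -59, "dy": 0, "dz": 0, "turn": 0}
    - {"jaw": 1, "dx": -73, "dy": 0, "dz": 0, "turn": 0}

```text
time: 10.08
tool_pos: [0.4791, -0.149, 0.2973]
tool_rot: [0.0, 0.634, 0.773, -0.0]
contact_force: [0.7, -0.0, -5.5]
gripper_width: 0.343
grasp_force: 61.6
```

apply_moves:
  series:
    - {"jaw": 1, "dx": -8, "dy": 0, "dz": 0, "turn": 0}
    - {"jaw": 1, "dx": -8, "dy": 0, "dz": 0, "turn": 0}
    - {"jaw": 1, "dx": -2, "dy": 0, "dz": 0, "turn": 0}
    - {"jaw": 1, "dx": 9, "dy": 0, "dz": 0, "turn": 0}
    - {"jaw": 1, "dx": 18, "dy": 0, "dz": 0, "turn": 0}

```text
time: 10.5
tool_pos: [0.475, -0.1273, 0.2972]
tool_rot: [-0.0, 0.633, 0.774, 0.0]
contact_force: [1.1, 0.4, -5.6]
gripper_width: 0.342
grasp_force: 61.6
```

```bash
python3 ang.py scene scene scene scene scene scene scene scene scene scene scene scene scene scene ; python3 - <<'E'
from plan import *
import json
L=json.load(open('last.json'));t=np.array([x[0] for x in L]);a=np.array([x[2] for x in L]);print(fit(t,a,3.82))
from h import *
f=grab_frame('scene');cv2.imwrite('pics/s3.png',cv2.resize(cv2.cvtColor(f['pixels'][110:290,140:340],cv2.COLOR_RGB2BGR),None,fx=3,fy=3,interpolation=cv2.INTER_CUBIC))
E
```

```text
scene 10.5 a -0.054 res 0.7 area 354 [225.5 206.5] [ 0.475  -0.1273  0.2972]
scene 10.55 a -0.052 res 0.7 area 355 [225.9 205.8] [ 0.4747 -0.1257  0.2973]
scene 10.6 a -0.042 res 0.8 area 352 [226.  205.9] [ 0.475  -0.1267  0.2974]
scene 10.65 a -0.03 res 0.8 area 351 [226.1 205.8] [ 0.4752 -0.1274  0.2975]
scene 10.7 a -0.019 res 0.8 area 349 [226.3 205.6] [ 0.4753 -0.128   0.2975]
scene 10.75 a -0.01 res 0.9 area 353 [226.4 205.4] [ 0.4753 -0.1284  0.2975]
scene 10.8 a -0.001 res 0.8 area 346 [226.5 205.2] [ 0.4754 -0.1286  0.2975]
scene 10.85 a 0.006 res 1.0 area 347 [226.7 205.1] [ 0.4754 -0.1289  0.2975]
scene 10.9 a 0.017 res 1.0 area 351 [227.  204.7] [ 0.4754 -0.129   0.2974]
scene 10.95 a 0.023 res 0.9 area 347 [227.  204.5] [ 0.4754 -0.1291  0.2973]
scene 11.0 a 0.031 res 1.0 area 342 [227.3 204.3] [ 0.4754 -0.1291  0.2973]
scene 11.05 a 0.036 res 1.1 area 342 [227.4 204.2] [ 0.4754 -0.1292  0.2973]
scene 11.1 a 0.036 res 1.1 area 339 [227.4 204.2] [ 0.4753 -0.1292  0.2973]
scene 11.15 a 0.037 res 1.1 area 344 [227.5 204.2] [ 0.4753 -0.1292  0.2972]
[np.float64(0.05315442789142297), np.float64(-0.002697251793910952), np.float64(-0.016053097897130622), 3.82, np.float64(0.0015848589158503528)]
```

View pics/s3.png

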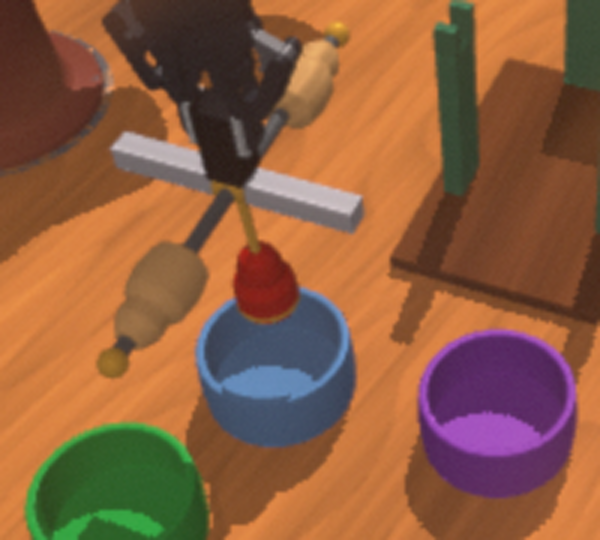

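The view shows the doll hanging above the blue well with its foot at crop (267,316) and the rim centred at about (275,345). Little swing is left.

```bash
python3 - <<'E'
from plan import *
w=3.82;A,B=.043,0.;T=.1
A,B=A*np.cos(w*T)+B*np.sin(w*T),-A*np.sin(w*T)+B*np.cos(w*T)
print(plan(A,B,w,.05,0,10,-.1,.1))
from h import *
f=grab_frame('scene')
print('foot at z.102',atz(f,140+267/3,110+316/3,.102),'axis model',proj(f,np.array([.4753,-.1292,.102])),'doll mid',proj(f,np.array([.4753,-.1292,.13])))
E
```

```text
(array([10., 19., 25., 23., 17.,  8., -0., -4., -3.,  0.]), np.float64(-0.033), np.float64(0.04), True)
foot at z.102 [ 0.48362139 -0.13380626  0.102     ] axis model [227.48369649 212.61340303] doll mid [225.70336554 204.92311843]
```

```bash
python3 - <<'E'
from plan import *
w=3.82;A,B=.043,0.;T=.15
A,B=A*np.cos(w*T)+B*np.sin(w*T),-A*np.sin(w*T)+B*np.cos(w*T)
print(plan(A,B,w,.05,0,10,-.1,.1))
from plant import state;print(state()['time'])
E
```

```text
(array([11., 21., 26., 23., 14.,  3., -5., -8., -5.,  0.]), np.float64(-0.039), np.float64(0.036), True)
11.3
```

apply_moves:
  series:
    - {"jaw": 1, "dx": 11, "dy": 0, "dz": 0, "turn": 0}
    - {"jaw": 1, "dx": 21, "dy": 0, "dz": 0, "turn": 0}
    - {"jaw": 1, "dx": 26, "dy": 0, "dz": 0, "turn": 0}
    - {"jaw": 1, "dx": 23, "dy": 0, "dz": 0, "turn": 0}
    - {"jaw": 1, "dx": 14, "dy": 0, "dz": 0, "turn": 0}

```text
time: 11.72
tool_pos: [0.4726, -0.1144, 0.2974]
tool_rot: [0.0, 0.632, 0.775, 0.0]
contact_force: [-0.6, 0.8, -5.1]
gripper_width: 0.343
grasp_force: 61.6
```

apply_moves:
  series:
    - {"jaw": 1, "dx": -11, "dy": 0, "dz": 0, "turn": 0}
    - {"jaw": 1, "dx": -19, "dy": 0, "dz": 0, "turn": 0}
    - {"jaw": 1, "dx": -22, "dy": 0, "dz": 0, "turn": 0}
    - {"jaw": 1, "dx": -19, "dy": 0, "dz": 0, "turn": 0}
    - {"jaw": 1, "dx": -14, "dy": 0, "dz": 0, "turn": 0}

```text
time: 12.13
tool_pos: [0.4753, -0.1295, 0.2971]
tool_rot: [-0.0, 0.634, 0.773, 0.0]
contact_force: [-0.5, 0.5, -5.9]
gripper_width: 0.343
grasp_force: 61.7
```

```bash
python3 ang.py scene scene scene scene scene scene scene scene scene scene scene scene scene scene scene scene scene scene scene scene scene scene scene scene| awk 'NR%2==0{print $2,$4,$9,$10,$11,$12,$13,$14}'; python3 - <<'E'
from plan import *
import json
L=json.load(open('last.json'))[6:];t=np.array([x[0] for x in L]);a=np.array([x[2] for x in L]);print(fit(t,a,3.82))
E
```

```text
12.183 -0.035 [225.9 206.1] [ 0.4751 -0.1281 0.2971]
12.283 -0.034 [225.9 206.3] [ 0.4753 -0.1284 0.2973]
12.383 -0.029 [225.9 206.2] [ 0.4753 -0.1286 0.2974]
12.483 -0.026 [225.9 206.1] [ 0.4753 -0.1288 0.2974]
12.583 -0.016 [226.1 205.8] [ 0.4754 -0.1289 0.2974]
12.683 -0.008 [226.3 205.5] [ 0.4754 -0.1289 0.2973]
12.783 -0.005 [226.4 205.5] [ 0.4754 -0.129 0.2973]
12.883 -0.001 [226.5 205.3] [ 0.4753 -0.129 0.2973]
12.983 0.004 [226.7 205.2] [ 0.4753 -0.129 0.2973]
13.083 0.005 [226.6 205.1] [ 0.4753 -0.129 0.2973]
13.183 0.0 [226.6 205.3] [ 0.4753 -0.129 0.2973]
13.283 -0.001 [226.5 205.4] [ 0.4754 -0.129 0.2973]
[np.float64(0.011159431621027262), np.float64(-0.013786642367671147), np.float64(-0.013357528915402983), 3.82, np.float64(0.0014205356074186851)]
```

apply_moves:
  series:
    - {"jaw": 1, "dx": 0, "dy": 0, "dz": 4, "turn": 0}
    - {"jaw": 1, "dx": 0, "dy": 0, "dz": 9, "turn": 0}
    - {"jaw": 1, "dx": 0, "dy": 0, "dz": 14, "turn": 0}
    - {"jaw": 1, "dx": 0, "dy": 0, "dz": 18, "turn": 0}
    - {"jaw": 1, "dx": 0, "dy": 0, "dz": 20, "turn": 0}

```text
time: 13.75
tool_pos: [0.4749, -0.1288, 0.2759]
tool_rot: [-0.001, 0.633, 0.774, -0.0]
contact_force: [-0.0, -0.4, -6.0]
gripper_width: 0.345
grasp_force: 61.7
```

apply_moves:
  series:
    - {"jaw": 1, "dx": 0, "dy": 0, "dz": 0, "turn": 0}
    - {"jaw": 1, "dx": 0, "dy": 0, "dz": 0, "turn": 0}
    - {"jaw": 1, "dx": 0, "dy": 0, "dz": 0, "turn": 0}
    - {"jaw": 1, "dx": 0, "dy": 0, "dz": 0, "turn": 0}
    - {"jaw": 1, "dx": 0, "dy": 0, "dz": 0, "turn": 0}

```text
time: 14.17
tool_pos: [0.4755, -0.129, 0.2777]
tool_rot: [0.0, 0.633, 0.774, 0.0]
contact_force: [-0.5, 0.2, -6.3]
gripper_width: 0.339
grasp_force: 61.7
```

apply_moves:
  series:
    - {"jaw": 1, "dx": 0, "dy": 0, "dz": 0, "turn": 0}
    - {"jaw": 1, "dx": 0, "dy": 0, "dz": 0, "turn": 0}
    - {"jaw": 1, "dx": 0, "dy": 0, "dz": 0, "turn": 0}
    - {"jaw": 1, "dx": 0, "dy": 0, "dz": 0, "turn": 0}
    - {"jaw": 1, "dx": 0, "dy": 0, "dz": 0, "turn": 0}

```text
time: 14.58
tool_pos: [0.4753, -0.129, 0.2773]
tool_rot: [-0.0, 0.633, 0.774, -0.0]
contact_force: [0.1, 0.4, -6.2]
gripper_width: 0.342
grasp_force: 61.7
```

apply_moves:
  series:
    - {"jaw": 1, "dx": 0, "dy": 0, "dz": 0, "turn": 0}
    - {"jaw": 1, "dx": 0, "dy": 0, "dz": 0, "turn": 0}
    - {"jaw": 1, "dx": 0, "dy": 0, "dz": 0, "turn": 0}
    - {"jaw": 1, "dx": 0, "dy": 0, "dz": 0, "turn": 0}
    - {"jaw": 1, "dx": 0, "dy": 0, "dz": 0, "turn": 0}

```text
time: 15.0
tool_pos: [0.4754, -0.129, 0.2773]
tool_rot: [0.0, 0.633, 0.774, 0.0]
contact_force: [0.8, -0.3, -6.1]
gripper_width: 0.347
grasp_force: 61.7
```

```bash
python3 ang.py scene scene scene scene scene scene scene scene scene scene scene scene scene scene scene scene scene scene scene scene scene scene scene scene scene scene scene scene scene scene scene scene| awk 'NR%4==0{print $2,$4,$9,$10,$11,$12,$13,$14}'; python3 - <<'E'
from h import *
for n in('top','scene'):
    f=grab_frame(n);x,y=(345,225) if n=='top' else (180,140)
    cv2.imwrite(f'pics/{n}4.png',cv2.resize(cv2.cvtColor(f['pixels'][y-20:y+130,x-20:x+130],cv2.COLOR_RGB2BGR),None,fx=4,fy=4,interpolation=cv2.INTER_CUBIC))
    s=state();p=s['tool_pos']
    print(n,'well c',proj(f,np.array([.475,-.129,.06])),'foot model',proj(f,p-[0,0,.195]))
E
```

```text
15.15 -0.01 [227.5 211.1] [ 0.4753 -0.129 0.2773]
15.35 -0.024 [227.2 211.6] [ 0.4754 -0.129 0.2773]
15.55 -0.032 [227. 211.9] [ 0.4754 -0.129 0.2773]
15.75 -0.032 [227.1 211.9] [ 0.4753 -0.129 0.2773]
15.95 -0.019 [227.4 211.5] [ 0.4754 -0.129 0.2773]
16.15 -0.006 [227.6 211. ] [ 0.4754 -0.129
16.35 0.001 [227.8 210.8] [ 0.4753 -0.129 0.2773]
16.55 0.001 [227.8 210.8] [ 0.4754 -0.129 0.2773]
top well c [372.07869471 266.57641764] foot model [373.04256403 266.56170741]
scene well c [229.98050908 223.48433841] foot model [228.76520269 217.79853685]
```

View pics/scene4.png

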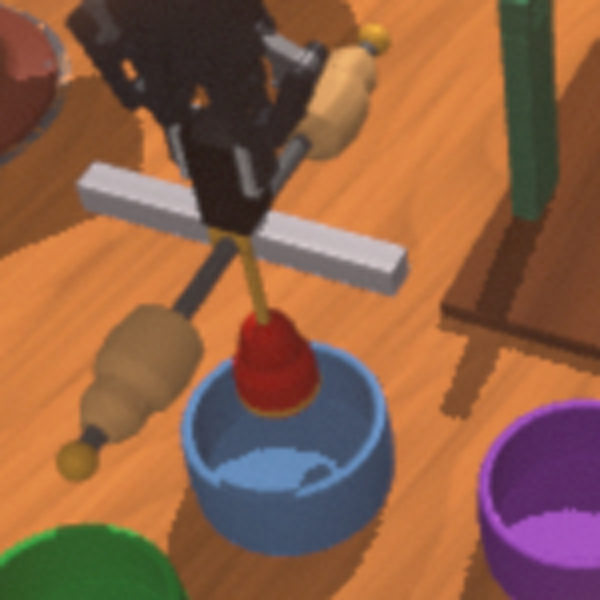

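The doll foot at crop (276,389) sits within a few mm of the mouth's centre and is nearly still, and it has held for over 3 s. Lowering 46 mm gently.

apply_moves:
  series:
    - {"jaw": 1, "dx": 0, "dy": 0, "dz": 3, "turn": 0}
    - {"jaw": 1, "dx": 0, "dy": 0, "dz": 6, "turn": 0}
    - {"jaw": 1, "dx": 0, "dy": 0, "dz": 10, "turn": 0}
    - {"jaw": 1, "dx": 0, "dy": 0, "dz": 13, "turn": 0}
    - {"jaw": 1, "dx": 0, "dy": 0, "dz": 16, "turn": 0}

```text
time: 17.12
tool_pos: [0.4752, -0.1289, 0.2606]
tool_rot: [-0.0, 0.633, 0.774, -0.0]
contact_force: [0.0, -0.0, -5.0]
gripper_width: 0.344
grasp_force: 61.7
```

apply_moves:
  series:
    - {"jaw": 1, "dx": 0, "dy": 0, "dz": 3, "turn": 0}
    - {"jaw": 1, "dx": 0, "dy": 0, "dz": 6, "turn": 0}
    - {"jaw": 1, "dx": 0, "dy": 0, "dz": 10, "turn": 0}
    - {"jaw": 1, "dx": 0, "dy": 0, "dz": 13, "turn": 0}
    - {"jaw": 1, "dx": 0, "dy": 0, "dz": 16, "turn": 0}

```text
time: 17.53
tool_pos: [0.4753, -0.129, 0.2449]
tool_rot: [-0.0, 0.633, 0.774, -0.0]
contact_force: [-0.2, -0.3, -5.1]
gripper_width: 0.34
grasp_force: 61.7
```

apply_moves:
  series:
    - {"jaw": 1, "dx": 0, "dy": 0, "dz": 3, "turn": 0}
    - {"jaw": 1, "dx": 0, "dy": 0, "dz": 6, "turn": 0}
    - {"jaw": 1, "dx": 0, "dy": 0, "dz": 9, "turn": 0}
    - {"jaw": 1, "dx": 0, "dy": 0, "dz": 12, "turn": 0}
    - {"jaw": 1, "dx": 0, "dy": 0, "dz": 14, "turn": 0}

```text
time: 17.95
tool_pos: [0.4752, -0.1289, 0.2308]
tool_rot: [-0.0, 0.633, 0.774, -0.0]
contact_force: [-0.0, 0.4, -4.7]
gripper_width: 0.342
grasp_force: 61.7
```

apply_moves:
  series:
    - {"jaw": 1, "dx": 0, "dy": 0, "dz": 0, "turn": 0}
    - {"jaw": 1, "dx": 0, "dy": 0, "dz": 0, "turn": 0}
    - {"jaw": 1, "dx": 0, "dy": 0, "dz": 0, "turn": 0}
    - {"jaw": 1, "dx": 0, "dy": 0, "dz": 0, "turn": 0}
    - {"jaw": 1, "dx": 0, "dy": 0, "dz": 0, "turn": 0}

```text
time: 18.37
tool_pos: [0.4755, -0.129, 0.2316]
tool_rot: [0.0, 0.633, 0.774, 0.0]
contact_force: [0.3, -0.1, -5.3]
gripper_width: 0.34
grasp_force: 61.7
```

```bash
python3 ang.py scene scene scene scene scene scene scene scene scene scene scene scene scene scene scene scene scene scene scene scene| awk 'NR%4==0{print $2,$4,$8,$9,$10,$11,$12,$13,$14}'; python3 -c "
from plant import state;s=state();print(s['tool_pos'],s['contact_force'],s['grasp_force'])"
```

```text
18.517 -0.008 318 [230.3 223.1] [ 0.4754 -0.129 0.2314]
18.717 -0.022 323 [230. 223.6] [ 0.4754 -0.129 0.2313]
18.917 -0.029 323 [229.8 223.8] [ 0.4753 -0.129 0.2313]
19.117 -0.03 325 [229.8 223.9] [ 0.4754 -0.129 0.2313]
19.317 -0.022 323 [230.1 223.7] [ 0.4753 -0.129 0.2313]
[ 0.47535261 -0.12899551  0.23132047] [-0.31652317  0.59090748 -5.39952584] 61.657068729400635
```

Foot is at about 0.036 m (about 24 mm below the rim), with a swing of about ±0.015 rad and no contact. Handing in.

```bash
python3 -c "
from plant import ticket;print(ticket.job_done())"
```

```text
the job is handed in; nothing more can be done
None
```

I handed the job in at about 19 s with the doll top hanging nearly still in the blue well, foot about 24 mm below the rim; I saw no sign of contact, but the hand-in returned no verdict.

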